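# Refit the dust filter of a bench amplifier

## Robot

A 7-joint arm with a two-finger parallel gripper is mounted at the origin on the work surface. World frame = base frame: x ahead of the robot, y to its left, z up, the work surface at z = 0. Lengths are in mm, angles in rad, forces in N, time in s.
With the tool pointing down it reaches from about 375 to 925 mm from the base axis. Payload 3.1 kg.
Tool frame: the origin (TCP) lies midway between the tips of the shut fingers; the grasp point (between the pads) lies 19 mm behind it; z points along the fingers, y is the line along which they close (so a half turn about z gives the same grasp; the last joint's range is limited). The gripper opens to 85 mm and grips with 20 to 120 N. Pads are 22 mm wide; open, the fingers measure 114 mm over their backs; the gripper's body (76 mm by 85 mm) begins 54 mm behind the grasp point. The pads swing forward as they close: fully open they stand 13 mm farther back than shut.
Start: joints at [-1.421, 0.383, 0.044, 1.598, -0.018, 1.161, -0.05], TCP at [159.403, 630.154, 231.269] pointing down, gripper open.
Joint ranges: [-2.61, 2.61], [-0.41, 2.15], [-1.48, 1.57], [0, 2.5], [-1.57, 4.71], [0.05, 1.97], [-2.85, 2.85]. Speed limits (rad/s): [2.79, 2.79, 3.14, 3.14, 3.14, 3.14, 3.14].

## Interface

Orientations are given as a unit quaternion [w, x, y, z].
In Python, from workcell import readout, cams, bot gives the robot as it stands. The module is installed in compiled form; this text tells all that it offers.
- The arm moves only by the tool servo_tool, never from a script. Its argument "series" is a list of rows, each an object of numbers: "tx", "ty", "tz": the shift along the tool's x, y, z in m; "spin": the turn about the tool's z in rad; "fingers": the finger opening in m, from 0 to 0.0854. In form: [{"tx": .., "ty": .., "tz": .., "spin": .., "fingers": ..}, ...]. A call has 1 to 20 rows; each row shifts and turns the commanded pose from where the row before left it, along the tool's axes as they then stand; what a row does not reach is not made up. A row lasts 1/8 s, in which the tool goes at most 62.5 mm and 10.7 degrees, less where a joint would pass 70% of its speed; a pose out of reach is approached as far as the arm can. A call with a gripper value outside its range is refused whole. The fingers move at their own pace and stop on an object; "squeeze" is the grip in N (left out, the last holds). Time passes only in rows, so rows that do not move let the fingers close. It gives the time, the measured TCP pose, the force, the opening and the grip force at its end, in the units of the state.
- readout.get_state(): the state, without advancing time (a new reading comes with each control period).
- cams.grab_frame(name): name is "scene" or "top" or "wrist"; returns a dict with "img" (400x640x3 uint8, blue, green, red), "intrinsics" (3x3 intrinsics, pixels), "origin" and "rotation" of the camera in the world. Camera axes: x right, y down, z forward; pixel columns grow to the right and rows downward; lengths in mm; the calibration is good to about 2 mm. A picture is of the moment at which its call begins. There is no depth.
- bot.finish_job(): hands the job in; it is judged then, once.
The state is a dict: "time_s": time; "q": joint angles; "qd": joint speeds; "joint_torque": joint torques, N m; "tool_pos": TCP position; "ee_rot": TCP orientation; "ft_force": force on the tool from outside, world axes, zero at the start; "ft_torque": the same for the moment, N m; "width": opening from 0.0 (shut) to 1.0 (fully open); "gripper_force": force on a finger pad.
Only numpy, scipy, OpenCV 4.12 (cv2) and the standard library are available. Lean on these libraries where they do the work, as an engineer would, in place of code of your own. Each camera call takes 0.05 s, during which the arm holds its last target. There are 200 camera calls.

## Task

The amplifier's dust filter has been cleaned and has to go back. Lift the dusting brush out of the open filter bay and lay it on the bench, then slide the filter panel across the unit's top, tuck its leading short end under the fixed lip at the far end of the bay and press the other end down until the spring catch snaps over it and the panel lies flat and fully home. Leave the bottle, the jar, the screwdriver and the tip box where they are, and take your hand away at the end.

Things in the scene. Friction and masses are not known exactly. Their poses are not given: they have to be found in the camera images.
- unit: Fixed white metal case 250 deep (x) by 430 wide (y), flat top 70 mm above the bench. Origin: centre of its underside at bench height; x away from its front, y towards its left end, z up. The filter bay is sunk in the left half of the top; the right half (y -215 to 52) is bare top, flush with the rim of the bay. Painted metal, friction about 0.6.
- bay (a point): Centre of the bay floor (a wire fan grille), axes as the unit; 118.5 mm left (+y) of the unit's centre, 17 mm below the top. Bay 96 wide (x), 133 long (y), upright end walls at y -66.5 and +66.5; side rims flare to 102 wide at the top. Fixed lip: flush with the top, overhangs the +y end by 8 mm across the full width, underside 11.5 mm above the floor.
- catch (a joint): Spring catch in the middle of the bay's -y end wall: black nose 30 mm wide (x) that pokes 5 mm into the bay, bevelled on top from rim height, underside 9 mm above the floor. Value 0 = out (at rest), up to 0.007 m = pushed back into the wall. It springs out over the panel; about 4 to 12 N down on the panel's end passes it.
- panel_mid (a point): Centre (half-way up) of the loose filter panel: flat grey frame with steel mesh, 90 wide (x) by 130 long (y) by 8 thick (z), 130 to 250 g, the same either way round and too wide to grip. It starts flat on the bare right half of the unit's top, turned up to 40 degrees from the unit. Seated, it lies flat on the bay floor, its top 9 mm below the unit's top.
- panel_end_a (a point): Middle of the lower edge of the panel's +y short end (65 mm from its centre, 4 mm below it); axes as the panel.
- panel_end_b (a point): Middle of the lower edge of the panel's -y short end (65 mm from its centre, 4 mm below it); axes as the panel.
- brush_mid (a point): Centre (half-way up) of the loose dusting brush: wooden back on a dark bristle block, 84 long (x), 26 wide (y), 36 high, 55 to 100 g; the bristle half, the lower 18 mm, is stiff and 22 wide. It starts standing on its bristles on the bay floor at any yaw, its top 19 mm above the unit's top; grip it across its width.
- bottle: Bystander: amber bottle, 42 across, 85 high, on the unit's top beside the bay (front or rear side). Origin: centre of its underside.
- jar: Bystander: white jar, 48 across, 52 high, on the unit's top on the other side of the bay. Origin: centre of its underside.
- screwdriver_grip (a point): Bystander: screwdriver, 190 long, 26 thick, lying on the bench right of the unit along its x. This point is in its handle, 38 mm behind its middle.
- tipbox: Bystander: closed box of pipette tips, 89 (x) by 124 (y) by 56 high, on the bench left of the unit, at its rear. The bench left of the unit and nearer to the robot than this box (about 0.48 ahead, 0.41 left of the base) is always free. Origin: centre of its underside.
There are look-alikes about, which are no part of the job. Leave any purple look-alike of the part that bears brush_mid alone. There is more than one size of the part that bears panel_mid; the job needs the smaller.

How it is judged:
By the outcome, as a careful person would: the job done as asked, in the order asked, and still so for the second after the job is handed in, with the robot touching nothing.
It also fails if it takes over 72 s, if anything falls off the work surface, if the arm or the gripper's body presses on something with over 40 N, if the wrist force passes 120 N, or if a joint passes its speed limit or range.

## Working session

There is one attempt and no reset: what is moved stays moved. The work goes in short steps, Python scripts to look and compute and a tool call to move; the robot and the scene stay as the last step left them, time stands still between calls to the robot, and variables do not carry over. Pictures are saved under pics/ and viewed, at most 10 in all, crops included, and the job is handed in when it is done.

Besides the shell and the picture viewer there is one more tool, called after "Call:" as name(argument=value, ...), one argument or row to a line, values as JSON. servo_tool: Moves the arm, as the interface text tells. Its arguments: {"type":"object","properties":{"series":{"type":"array","items":{"type":"object","properties":{"tx":{"type":"number"},"ty":{"type":"number"},"tz":{"type":"number"},"spin":{"type":"number"},"fingers":{"type":"number"}}}},"squeeze":{"type":"number"}},"required":["series"]}

```bash
mkdir -p pics; cat > h.py <<'E'
import numpy as np, cv2
from workcell import readout, cams, bot
def grab(n,f=None):
    d=cams.grab_frame(n)
    if f: cv2.imwrite('pics/'+f,d['img'])
    return d
def ray(d,px,z):
    K=np.array(d['intrinsics']);R=np.array(d['rotation']);o=np.array(d['origin'],float)
    v=R@np.linalg.solve(K,[px[0],px[1],1.0]); return o+v*(z-o[2])/v[2]
def proj(d,p):
    K=np.array(d['intrinsics']);R=np.array(d['rotation']);o=np.array(d['origin'],float)
    c=K@(R.T@(np.array(p,float)-o)); return c[:2]/c[2]
E
python3 - <<'E'
from h import *
import pickle
D={n:grab(n,n+'0.png') for n in('top','scene')}
pickle.dump(D,open('d0.pkl','wb'))
for n in D: print(n,D[n]['origin'],np.round(D[n]['rotation'],3).tolist(),np.array(D[n]['intrinsics'])[0])
s=readout.get_state();print(s['time_s'],s['tool_pos'],s['ee_rot'],s['ft_force'],s['width'])
E
```

```text
top [ 332.38859788  -21.62930529 1095.68415838] [0.057, -0.698, 0.713, -0.048] [398.54736646   0.         315.40451001]
scene [1103.64488264  560.99179712 1317.43024132] [-0.126, 0.369, 0.877, -0.279] [482.58241918   0.         322.62193225]
0.1 [159.18661127 629.30504141 229.97144509] [-1.08647380e-04  1.23530084e-01  9.92340061e-01 -1.22893398e-03] [-0.50076285  1.03511333  0.47196877] 1.0032566740571736
```

View pics/top0.png

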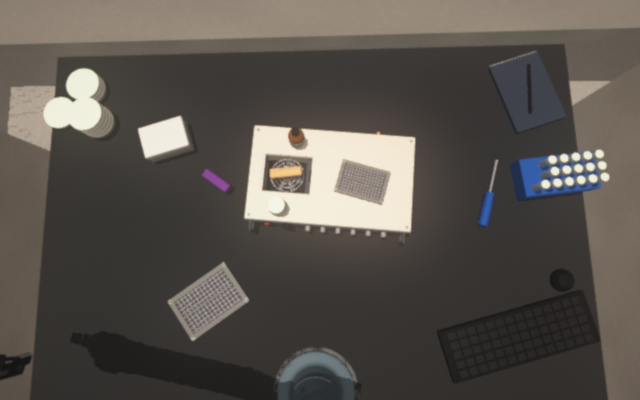

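View pics/scene0.png

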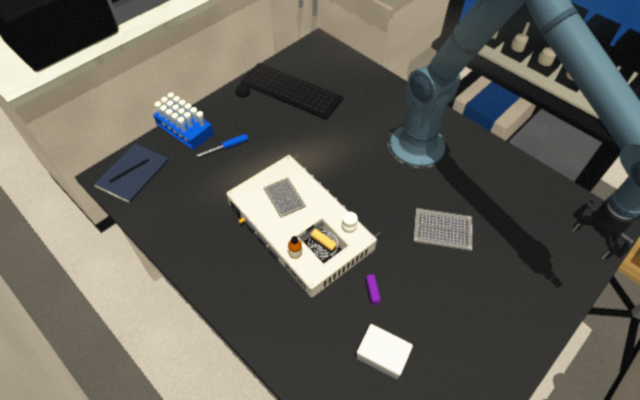

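Top view: the wanted brush is the tan one in the bay at (286,172), and the look-alike is purple at (216,181). The wanted panel is the grey one on the unit at (362,182), and the larger look-alike is on the bench at (208,301). The bottle is at (296,136), jar (277,205), tip box (165,138) and screwdriver (488,205). Next I'll measure these and check one close crop.

```bash
python3 - <<'E'
from h import *
import pickle
D=pickle.load(open('d0.pkl','rb'));d=D['top'];im=d['img'];hsv=cv2.cvtColor(im,cv2.COLOR_BGR2HSV)
def big(m,box):
    k=np.zeros_like(m);x0,y0,x1,y1=box;k[y0:y1,x0:x1]=m[y0:y1,x0:x1]
    c,_=cv2.findContours(k,cv2.RETR_EXTERNAL,cv2.CHAIN_APPROX_NONE);return max(c,key=cv2.contourArea)
def rep(n,c,z):
    P=np.array([ray(d,p,z)[:2] for p in c[:,0]],np.float32)
    r=cv2.minAreaRect(P);b=cv2.boxPoints(r);e=b[1]-b[0];f=b[2]-b[1]
    if np.hypot(*e)<np.hypot(*f): e,f=f,e
    print(n,'c',np.round(r[0],1),'long',round(float(np.hypot(*e)),1),'short',round(float(np.hypot(*f)),1),'longaxis deg',round(float(np.degrees(np.arctan2(e[1],e[0]))),1),cv2.contourArea(c))
    return r
sat=hsv[...,1];v=hsv[...,2]
white=((v>150)).astype(np.uint8)*255
c=big(cv2.morphologyEx(white,cv2.MORPH_OPEN,np.ones((5,5))),(235,115,430,245));rep('unit',c,70)
br=cv2.inRange(hsv,(8,120,120),(25,255,255));rep('brush',big(br,(262,155,312,195)),89)
pn=((v<190)).astype(np.uint8)*255
pn=cv2.morphologyEx(pn,cv2.MORPH_CLOSE,np.ones((3,3)));rep('panel',big(pn,(325,150,400,212)),78)
bay=cv2.inRange(v,0,120)|br;bay=cv2.morphologyEx(bay,cv2.MORPH_CLOSE,np.ones((5,5)));rep('bay',big(bay,(260,150,316,196)),70)
rep('decoy',big((v>90).astype(np.uint8)*255,(160,255,255,345)),8)
for n,p,z in(('bottle',(296,136),155),('jar',(277,205),122),('tip',(165,138),56),('purple',(216,181),36)):print(n,ray(d,p,z).round(0))
a=cv2.resize(im[115:245,235:425],None,fx=4,fy=4,interpolation=cv2.INTER_CUBIC);cv2.imwrite('pics/crop1.png',a)
E
```

```text
Traceback (most recent call last):
  File "h.py", line 9, in ray
    v=R@np.linalg.solve(K,[px[0],px[1],1.0]); return o+v*(z-o[2])/v[2]
      ~^~~~~~~~~~~~~~~~~~~~~~~~~~~~~~~~~~~~~
ValueError: matmul: Input operand 1 has a mismatch in its core dimension 0, with gufunc signature (n?,k),(k,m?)->(n?,m?) (size 3 is different from 4)
```

```bash
sed -i "s/R=np.array(d\['rotation'\])/R=rot(d['rotation'])/" h.py
cat >> h.py <<'E'
from scipy.spatial.transform import Rotation
def rot(q): return Rotation.from_quat(np.array(q)[[1,2,3,0]]).as_matrix()
def big(m,box):
    k=np.zeros_like(m);x0,y0,x1,y1=box;k[y0:y1,x0:x1]=m[y0:y1,x0:x1]
    c,_=cv2.findContours(k,cv2.RETR_EXTERNAL,cv2.CHAIN_APPROX_NONE);return max(c,key=cv2.contourArea)
def rep(d,n,c,z):
    P=np.array([ray(d,p,z)[:2] for p in c[:,0]],np.float32)
    r=cv2.minAreaRect(P);b=cv2.boxPoints(r);e=b[1]-b[0];f=b[2]-b[1]
    if np.hypot(*e)<np.hypot(*f): e,f=f,e
    print(n,'c',np.round(r[0],1),'long',round(float(np.hypot(*e)),1),'short',round(float(np.hypot(*f)),1),'longaxis deg',round(float(np.degrees(np.arctan2(e[1],e[0]))),1))
    return b
E
python3 - <<'E'
from h import *
import pickle
D=pickle.load(open('d0.pkl','rb'));d=D['top'];im=d['img'];hsv=cv2.cvtColor(im,cv2.COLOR_BGR2HSV)
a=cv2.resize(im[115:245,235:425],None,fx=4,fy=4,interpolation=cv2.INTER_CUBIC);cv2.imwrite('pics/crop1.png',a)
v=hsv[...,2]
white=((v>150)).astype(np.uint8)*255
rep(d,'unit',big(cv2.morphologyEx(white,cv2.MORPH_OPEN,np.ones((5,5))),(235,115,430,245)),70)
br=cv2.inRange(hsv,(8,120,120),(25,255,255));rep(d,'brush',big(br,(262,155,312,195)),89)
pn=((v<190)).astype(np.uint8)*255
pn=cv2.morphologyEx(pn,cv2.MORPH_CLOSE,np.ones((3,3)));rep(d,'panel',big(pn,(325,150,400,212)),78)
bay=cv2.inRange(v,0,120)|br;bay=cv2.morphologyEx(bay,cv2.MORPH_CLOSE,np.ones((5,5)));rep(d,'bay',big(bay,(260,150,316,196)),70)
rep(d,'decoy',big((v>90).astype(np.uint8)*255,(160,255,255,345)),8)
for n,p,z in(('bottle',(296,136),155),('jar',(277,205),122),('tip',(165,138),56),('purple',(216,181),36)):print(n,ray(d,p,z).round(0))
E
```

```text
unit c [548.5 -50.6] long 432.3 short 254.5 longaxis deg 84.1Traceback (most recent call last):
  File "<stdin>", line 8, in <module>
  File "h.py", line 17, in big
    c,_=cv2.findContours(k,cv2.RETR_EXTERNAL,cv2.CHAIN_APPROX_NONE);return max(c,key=cv2.contourArea)
                                                                           ~~~^^^^^^^^^^^^^^^^^^^^^^^
ValueError: max() iterable argument is empty
```

View pics/crop1.png

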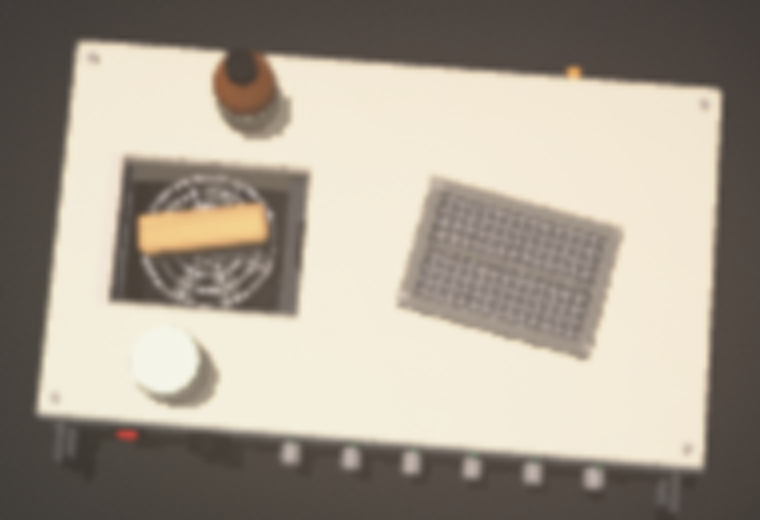

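```bash
python3 - <<'E'
from h import *
import pickle
D=pickle.load(open('d0.pkl','rb'));d=D['top'];im=d['img'];hsv=cv2.cvtColor(im,cv2.COLOR_BGR2HSV);v=hsv[...,2]
print(hsv[172,286],hsv[182,362],hsv[182,325],hsv[160,270])
br=cv2.inRange(hsv,(5,70,120),(30,255,255));rep(d,'brush',big(br,(262,155,312,195)),89)
pn=cv2.morphologyEx((v<195).astype(np.uint8)*255,cv2.MORPH_CLOSE,np.ones((3,3)));rep(d,'panel',big(pn,(325,150,400,212)),78)
bay=cv2.inRange(v,0,150)|br;bay=cv2.morphologyEx(bay,cv2.MORPH_CLOSE,np.ones((5,5)));b=rep(d,'bay',big(bay,(260,152,316,196)),70);print(b)
rep(d,'decoy',big((v>90).astype(np.uint8)*255,(160,255,255,345)),8)
for n,p,z in(('bottle',(296,128),155),('jar',(277,205),122),('tip',(165,138),56),('purple',(216,181),36)):print(n,ray(d,p,z).round(0))
th=np.radians(-5.9);R=np.array([[np.cos(th),-np.sin(th)],[np.sin(th),np.cos(th)]])
print('bay pred',np.array([548.5,-50.6])+R@[0,118.5])
E
```

```text
[ 20 106 243] [ 12  36 143] [ 21  27 245] [16 55 88]
brush c [561.5  65.7] long 86.0 short 29.4 longaxis deg -85.8
panel c [ 532.7 -132.4] long 128.8 short 89.9 longaxis deg 72.8
bay c [560.1  63.2] long 122.0 short 95.2 longaxis deg 84.3
[[506.66464     7.2447243]
 [601.35754    -2.272152 ]
 [613.56116   119.154205 ]
 [518.8683    128.67108  ]]
decoy c [232.7 283.2] long 184.3 short 128.3 longaxis deg -55.9
bottle [655.  33. 155.]
jar [470.  84. 122.]
tip [670. 395.  56.]
purple [552. 259.  36.]
bay pred [560.68091561  67.27228383]
```

```bash
cat >> h.py <<'E'
def goto(p,yaw=None,show=True):
    """tool-axis shift (m) to world p (mm), then spin (rad) so the tool y axis lies at yaw deg (mod 180)"""
    s=readout.get_state();R=rot(s['ee_rot']);t=R.T@(np.array(p,float)-s['tool_pos'])/1000
    y=np.degrees(np.arctan2(R[1,1],R[0,1]))
    sp=None if yaw is None else -np.radians((yaw-y+90)%180-90)
    print('t',s['time_s'],'pos',np.round(s['tool_pos'],1),'yaw_y',round(y,2),'tilt',np.round(R[:2,2],4),'F',np.round(s['ft_force'],1),'w',round(s['width'],3))
    print('  shift',np.round(t,4),'rows',round(np.linalg.norm(t)/.0625,1),'spin',sp if sp is None else round(sp,4))
E
python3 -c "
from h import *
goto((561.5,65.7,200),4.2)"
```

```text
t 0.1 pos [159.2 629.3 230. ] yaw_y 75.81 tilt [-0.0005 -0.0024] F [-0.5  1.   0.5] w 1.003
  shift [-0.5282 -0.4477  0.0311] rows 11.1 spin 1.2498
```

Call:
servo_tool(
  series=[
    {"tx":-0.033,"ty":-0.028,"tz":0.002},
    {"tx":-0.033,"ty":-0.028,"tz":0.002},
    {"tx":-0.033,"ty":-0.028,"tz":0.002},
    {"tx":-0.033,"ty":-0.028,"tz":0.002},
    {"tx":-0.033,"ty":-0.028,"tz":0.002},
    {"tx":-0.033,"ty":-0.028,"tz":0.002},
    {"tx":-0.033,"ty":-0.028,"tz":0.002},
    {"tx":-0.033,"ty":-0.028,"tz":0.002},
    {"tx":-0.033,"ty":-0.028,"tz":0.002},
    {"tx":-0.033,"ty":-0.028,"tz":0.002},
    {"tx":-0.033,"ty":-0.028,"tz":0.002},
    {"tx":-0.033,"ty":-0.028,"tz":0.002},
    {"tx":-0.033,"ty":-0.028,"tz":0.002},
    {"tx":-0.033,"ty":-0.028,"tz":0.002},
    {"tx":-0.033,"ty":-0.028,"tz":0.002},
    {"tx":-0.033,"ty":-0.028,"tz":0.002},
  ],
)

```text
invalid input at $.series[0]: expected keys tx, ty, tz, spin, fingers
```

Call:
servo_tool(
  series=[
    {"spin":0.156,"fingers":0.055},
    {"spin":0.156},
    {"spin":0.156},
    {"spin":0.156},
    {"spin":0.156},
    {"spin":0.156},
    {"spin":0.156},
    {"spin":0.156},
    {"spin":0},
    {"spin":0},
  ],
)

```text
invalid input at $.series[0]: expected keys tx, ty, tz, spin, fingers
```

```bash
python3 - <<'E'
from h import *
d=grab('wrist','wrist1.png')
print(d['origin'])
goto((561.5,65.7,120),4.2)
E
```

```text
[ 78.16569953 650.5030406  373.02615055]
t 0.15 pos [159.2 629.4 230.2] yaw_y 75.81 tilt [-0.0004 -0.002 ] F [ 0.2 -0.1 -0.4] w 0.995
  shift [-0.5282 -0.4477  0.1111] rows 11.2 spin 1.2498
```

View pics/wrist1.png

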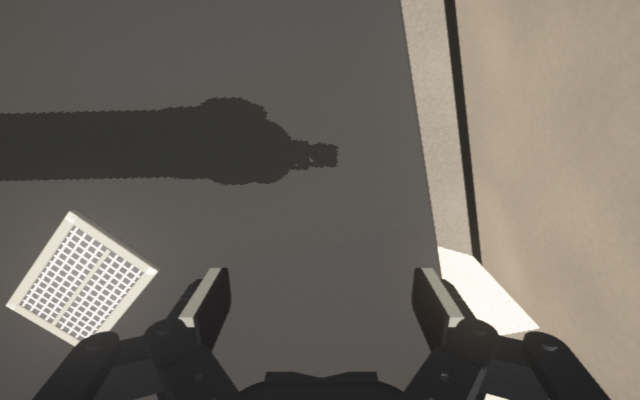

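The rows were refused because every row needs all five keys, so the arm hasn't moved. This view shows only the bench, with the larger decoy panel at (82,280).

Call:
servo_tool(
  series=[
    {"tx":-0.044,"ty":-0.0373,"tz":0.0026,"spin":0,"fingers":0.055},
    {"tx":-0.044,"ty":-0.0373,"tz":0.0026,"spin":0,"fingers":0.055},
    {"tx":-0.044,"ty":-0.0373,"tz":0.0026,"spin":0,"fingers":0.055},
    {"tx":-0.044,"ty":-0.0373,"tz":0.0026,"spin":0,"fingers":0.055},
    {"tx":-0.044,"ty":-0.0373,"tz":0.0026,"spin":0,"fingers":0.055},
    {"tx":-0.044,"ty":-0.0373,"tz":0.0026,"spin":0,"fingers":0.055},
    {"tx":-0.044,"ty":-0.0373,"tz":0.0026,"spin":0,"fingers":0.055},
    {"tx":-0.044,"ty":-0.0373,"tz":0.0026,"spin":0,"fingers":0.055},
    {"tx":-0.044,"ty":-0.0373,"tz":0.0026,"spin":0,"fingers":0.055},
    {"tx":-0.044,"ty":-0.0373,"tz":0.0026,"spin":0,"fingers":0.055},
    {"tx":-0.044,"ty":-0.0373,"tz":0.0026,"spin":0,"fingers":0.055},
    {"tx":-0.044,"ty":-0.0373,"tz":0.0026,"spin":0,"fingers":0.055},
  ],
)

```text
time_s: 1.65
tool_pos: [562.2, 65.4, 199.9]
ee_rot: [-0.0, 0.123, 0.992, 0.0]
ft_force: [-0.1, 1.0, -0.0]
width: 0.647
gripper_force: 0.0
```

Call:
servo_tool(
  series=[
    {"tx":0,"ty":0,"tz":0,"spin":0.156,"fingers":0.055},
    {"tx":0,"ty":0,"tz":0,"spin":0.156,"fingers":0.055},
    {"tx":0,"ty":0,"tz":0,"spin":0.156,"fingers":0.055},
    {"tx":0,"ty":0,"tz":0,"spin":0.156,"fingers":0.055},
    {"tx":0,"ty":0,"tz":0,"spin":0.156,"fingers":0.055},
    {"tx":0,"ty":0,"tz":0,"spin":0.156,"fingers":0.055},
    {"tx":0,"ty":0,"tz":0,"spin":0.156,"fingers":0.055},
    {"tx":0,"ty":0,"tz":0,"spin":0.156,"fingers":0.055},
    {"tx":0,"ty":0,"tz":0,"spin":0,"fingers":0.055},
    {"tx":0,"ty":0,"tz":0,"spin":0,"fingers":0.055},
  ],
)

```text
time_s: 2.9
tool_pos: [561.4, 66.8, 199.9]
ee_rot: [-0.0, 0.679, 0.734, -0.0]
ft_force: [0.2, 0.2, -0.3]
width: 0.638
gripper_force: 0.0
```

```bash
python3 - <<'E'
from h import *
d=grab('wrist','wrist2.png')
print(d['origin'])
goto((561.5,65.7,120),4.2)
hsv=cv2.cvtColor(d['img'],cv2.COLOR_BGR2HSV)
rep(d,'brush',big(cv2.inRange(hsv,(8,80,100),(28,255,255)),(0,0,640,400)),89)
E
```

```text
[554.74711775 150.4569071  342.92899737]
t 2.95 pos [561.4  66.8 199.9] yaw_y 4.4 tilt [-0.0002  0.    ] F [ 0.1 -0.1 -0.3] w 0.646
  shift [-0.0011  0.      0.0799] rows 1.3 spin 0.0036
brush c [563.7  68.6] long 83.0 short 26.1 longaxis deg -85.4
```

View pics/wrist2.png

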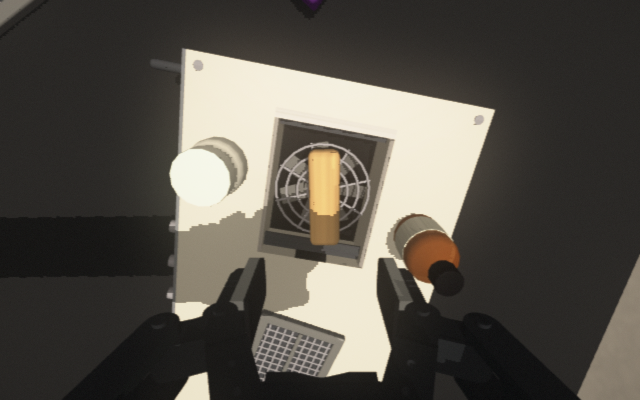

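Jar at (205,175), bottle (430,250) and brush (323,197) all match expectation: the brush measures 83 x 26. Next: descend, grip and lift.

Call:
servo_tool(
  series=[
    {"tx":0.001,"ty":0.0016,"tz":0.034,"spin":0,"fingers":0.055},
    {"tx":0,"ty":0,"tz":0.034,"spin":0,"fingers":0.055},
    {"tx":0,"ty":0,"tz":0.034,"spin":0,"fingers":0.055},
    {"tx":0,"ty":0,"tz":0.034,"spin":0,"fingers":0.055},
    {"tx":0,"ty":0,"tz":0,"spin":0,"fingers":0.055},
    {"tx":0,"ty":0,"tz":0,"spin":0,"fingers":0.01},
    {"tx":0,"ty":0,"tz":0,"spin":0,"fingers":0.01},
    {"tx":0,"ty":0,"tz":0,"spin":0,"fingers":0.01},
    {"tx":0,"ty":0,"tz":0,"spin":0,"fingers":0.01},
    {"tx":0,"ty":0,"tz":0,"spin":0,"fingers":0.01},
  ],
  squeeze=30,
)

```text
time_s: 4.2
tool_pos: [564.8, 68.1, 65.9]
ee_rot: [0.001, 0.68, 0.733, 0.002]
ft_force: [-1.2, 0.2, 5.9]
width: 0.297
gripper_force: 30.5
```

Call:
servo_tool(
  series=[
    {"tx":0,"ty":0,"tz":-0.03,"spin":0,"fingers":0.01},
    {"tx":0,"ty":0,"tz":-0.04,"spin":0,"fingers":0.01},
    {"tx":0,"ty":0,"tz":-0.04,"spin":0,"fingers":0.01},
    {"tx":0,"ty":0,"tz":-0.04,"spin":0,"fingers":0.01},
    {"tx":0,"ty":0,"tz":0,"spin":0,"fingers":0.01},
  ],
)

```text
time_s: 4.82
tool_pos: [565.7, 68.0, 217.9]
ee_rot: [0.002, 0.68, 0.733, 0.004]
ft_force: [-0.2, -0.3, -0.1]
width: 0.297
gripper_force: 29.7
```

```bash
python3 - <<'E'
from h import *
goto((480,400,200),-86)
E
```

```text
t 4.825 pos [565.7  68.  217.9] yaw_y 4.29 tilt [0.0074 0.0027] F [-0.2 -0.3 -0.1] w 0.297
  shift [ 0.3375 -0.0607  0.0182] rows 5.5 spin -1.5657
```

Call:
servo_tool(
  series=[
    {"tx":0.049,"ty":-0.0087,"tz":0,"spin":0,"fingers":0.01},
    {"tx":0.049,"ty":-0.0087,"tz":0,"spin":0,"fingers":0.01},
    {"tx":0.049,"ty":-0.0087,"tz":0,"spin":0,"fingers":0.01},
    {"tx":0.049,"ty":-0.0087,"tz":0,"spin":0,"fingers":0.01},
    {"tx":0.049,"ty":-0.0087,"tz":0,"spin":0,"fingers":0.01},
    {"tx":0.049,"ty":-0.0087,"tz":0,"spin":0,"fingers":0.01},
    {"tx":0.049,"ty":-0.0087,"tz":0,"spin":0,"fingers":0.01},
    {"tx":0,"ty":0,"tz":0.045,"spin":0,"fingers":0.01},
    {"tx":0,"ty":0,"tz":0.045,"spin":0,"fingers":0.01},
    {"tx":0,"ty":0,"tz":0.045,"spin":0,"fingers":0.01},
    {"tx":0,"ty":0,"tz":0.045,"spin":0,"fingers":0.01},
    {"tx":0,"ty":0,"tz":0.011,"spin":0,"fingers":0.01},
    {"tx":0,"ty":0,"tz":0.009,"spin":0,"fingers":0.01},
    {"tx":0,"ty":0,"tz":0,"spin":0,"fingers":0.01},
    {"tx":0,"ty":0,"tz":0,"spin":0,"fingers":0.01},
  ],
)

```text
time_s: 6.7
tool_pos: [477.8, 406.3, 15.9]
ee_rot: [0.0, 0.68, 0.733, 0.002]
ft_force: [-0.1, 0.1, -0.9]
width: 0.299
gripper_force: 29.7
```

Call:
servo_tool(
  series=[
    {"tx":0,"ty":0,"tz":0.0015,"spin":0,"fingers":0.01},
    {"tx":0,"ty":0,"tz":0.001,"spin":0,"fingers":0.01},
    {"tx":0,"ty":0,"tz":0,"spin":0,"fingers":0.01},
  ],
)

```text
time_s: 7.08
tool_pos: [477.2, 406.0, 13.0]
ee_rot: [-0.0, 0.68, 0.733, 0.001]
ft_force: [-1.3, -1.5, 5.0]
width: 0.295
gripper_force: 30.4
```

Call:
servo_tool(
  series=[
    {"tx":0,"ty":0,"tz":0,"spin":0,"fingers":0.05},
    {"tx":0,"ty":0,"tz":0,"spin":0,"fingers":0.05},
    {"tx":0,"ty":0,"tz":0,"spin":0,"fingers":0.05},
    {"tx":0,"ty":0,"tz":-0.01,"spin":0,"fingers":0.05},
    {"tx":0,"ty":0,"tz":-0.03,"spin":0,"fingers":0.05},
    {"tx":0,"ty":0,"tz":-0.05,"spin":0,"fingers":0.05},
    {"tx":0,"ty":0,"tz":-0.05,"spin":0,"fingers":0.0},
    {"tx":0,"ty":0,"tz":-0.05,"spin":0,"fingers":0.0},
    {"tx":0,"ty":0,"tz":0,"spin":0,"fingers":0.0},
  ],
)

```text
time_s: 8.2
tool_pos: [480.1, 407.4, 208.1]
ee_rot: [0.0, 0.68, 0.733, 0.006]
ft_force: [-0.3, 0.3, 0.8]
width: 0.004
gripper_force: 0.0
```

```bash
python3 - <<'E'
from h import *
d=grab('top','top1.png')
goto((540,-40,230),4.4)
im=d['img'];hsv=cv2.cvtColor(im,cv2.COLOR_BGR2HSV);v=hsv[...,2]
pn=cv2.morphologyEx((v<195).astype(np.uint8)*255,cv2.MORPH_CLOSE,np.ones((3,3)));rep(d,'panel',big(pn,(325,150,400,212)),78)
bay=cv2.morphologyEx(cv2.inRange(v,0,190),cv2.MORPH_CLOSE,np.ones((7,7)));b=rep(d,'bay',big(bay,(260,152,316,196)),70);print(b)
x,y=proj(d,(480,405,20));a=im[int(y)-50:int(y)+50,int(x)-60:int(x)+60]
cv2.imwrite('pics/crop2.png',np.vstack([cv2.resize(im[115:245,235:425],(570,390),interpolation=2),cv2.resize(im[100:170,150:340] if a.size==0 else a,(570,200))]))
E
```

```text
t 8.25 pos [478.3 406.3 205. ] yaw_y 4.27 tilt [0.004  0.0048] F [-0.8 -0.8 -0.6] w -0.002
  shift [-0.4496  0.0284 -0.0269] rows 7.2 spin -0.0022
panel c [ 532.7 -132.4] long 128.8 short 89.9 longaxis deg 72.8
bay c [560.4  63. ] long 125.0 short 97.9 longaxis deg 84.1
[[505.19284     5.842163 ]
 [602.58875    -4.2840843]
 [615.5199    120.09016  ]
 [518.124     130.2164   ]]
```

View pics/crop2.png

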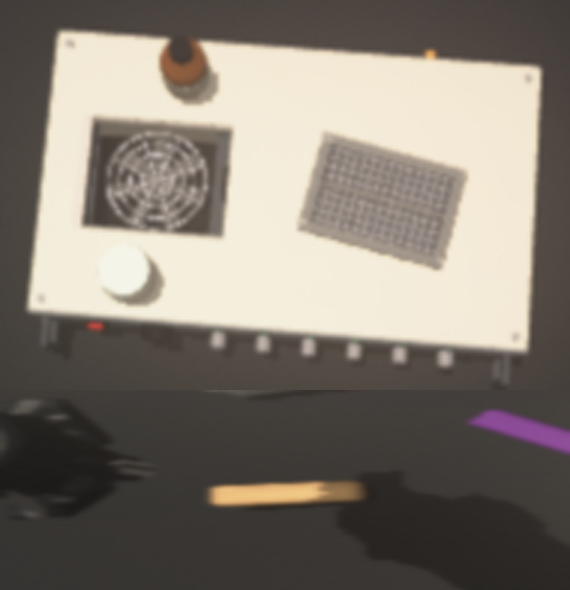

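Brush lies on the bench, and the bay is clear. Next, a wrist view from above the panel.

Call:
servo_tool(
  series=[
    {"tx":-0.0509,"ty":0.0018,"tz":-0.0068,"spin":0,"fingers":0.06},
    {"tx":-0.0509,"ty":0.0018,"tz":-0.0068,"spin":0,"fingers":0.06},
    {"tx":-0.0509,"ty":0.0018,"tz":-0.0068,"spin":0,"fingers":0.06},
    {"tx":-0.0509,"ty":0.0018,"tz":-0.0068,"spin":0,"fingers":0.06},
    {"tx":-0.0509,"ty":0.0018,"tz":-0.0068,"spin":0,"fingers":0.06},
    {"tx":-0.0509,"ty":0.0018,"tz":-0.0068,"spin":0,"fingers":0.06},
    {"tx":-0.0509,"ty":0.0018,"tz":-0.0068,"spin":0,"fingers":0.06},
    {"tx":-0.0509,"ty":0.0018,"tz":-0.0068,"spin":0,"fingers":0.06},
    {"tx":-0.0509,"ty":0.0018,"tz":-0.0068,"spin":0,"fingers":0.06},
    {"tx":-0.0509,"ty":0.0018,"tz":-0.0068,"spin":0,"fingers":0.06},
    {"tx":-0.0509,"ty":0.0018,"tz":-0.0068,"spin":0,"fingers":0.06},
    {"tx":0,"ty":0,"tz":0,"spin":0.09,"fingers":0.06},
    {"tx":0,"ty":0,"tz":0,"spin":0.0875,"fingers":0.06},
    {"tx":0,"ty":0,"tz":0,"spin":0,"fingers":0.06},
    {"tx":0,"ty":0,"tz":0,"spin":0,"fingers":0.06},
  ],
)

```text
time_s: 10.12
tool_pos: [537.8, -151.1, 275.5]
ee_rot: [-0.001, 0.742, 0.671, -0.001]
ft_force: [-0.0, 0.2, 1.0]
width: 0.702
gripper_force: 0.0
```

```bash
python3 - <<'E'
from h import *
import pickle
d=grab('wrist','wrist3.png');pickle.dump(d,open('w3.pkl','wb'))
goto((540,-150,280),-5.9)
print(proj(d,(560.8,67,53)),proj(d,(532.7,-132.4,78)))
E
```

```text
t 10.175 pos [ 537.9 -151.1  275.8] yaw_y -5.78 tilt [-0.0013  0.0001] F [ 1.4  0.1 -0.1] w 0.7
  shift [ 0.0013  0.0019 -0.0042] rows 0.1 spin 0.0021
[322.77461071 -57.54708291] [314.78127942 159.33010197]
```

View pics/wrist3.png

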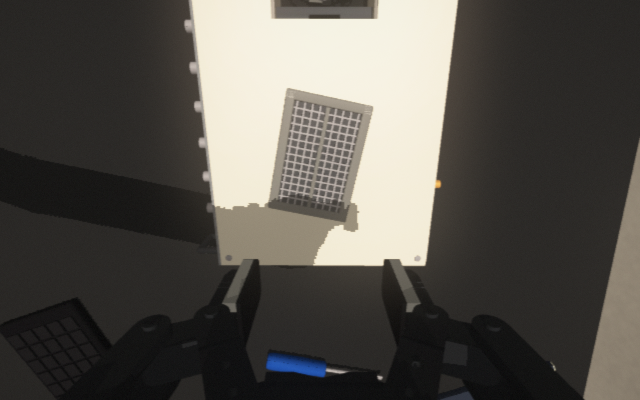

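The panel corners are about (288,90), (372,106), (346,220) and (269,205). The bay's near edge is at row 18, columns 273–377, and the unit's right end at row 265.

```bash
python3 - <<'E'
from h import *
import pickle
d=pickle.load(open('w3.pkl','rb'))
P=[ray(d,p,78)[:2] for p in((288,90),(372,106),(346,220),(269,205))];P=np.array(P);print(P.round(1),P.mean(0).round(1))
for a,b in((0,1),(1,2),(2,3),(3,0)): e=P[b]-P[a];print(np.hypot(*e).round(1),np.degrees(np.arctan2(e[1],e[0])).round(1))
B=np.array([ray(d,p,70)[:2] for p in((273,18.5),(377,18.5))]);e=B[1]-B[0];print('bay edge',B.round(1),np.hypot(*e),np.degrees(np.arctan2(*e[::-1])))
uy=np.array([.1028,.9947]);print('bay centre',B.mean(0)+66.5*uy)
C=np.array([ray(d,p,70)[:2] for p in((218,265),(427,265))]);print('end',C,C.mean(0)+(215+118.5)*uy)
E
```

```text
[[ 513.4  -60.1]
 [ 596.3  -83.8]
 [ 560.9 -205.5]
 [ 476.  -178.9]] [ 536.6 -132.1]
86.3 -15.9
126.8 -106.2
88.9 162.6
124.5 72.5
bay edge [[506.8   5.5]
 [606.   -4.3]] 99.75439597451297 -5.679944318804013
bay centre [563.2449429  66.7480935]
end [[ 400.06399881 -252.6678385 ]
 [ 655.96625502 -277.81894957]] [562.29892692  66.48905596]
```

```bash
cat >> h.py <<'E'
B=np.array([563.2,66.7]);A=np.radians(-5.8);UX=np.array([np.cos(A),np.sin(A)]);UY=np.array([-np.sin(A),np.cos(A)])
def u2w(x,y,z): return np.r_[B+x*UX+y*UY,z]
def here():
    p=readout.get_state()['tool_pos'];r=np.array(p[:2])-B;print('unit xy',(r@UX).round(1),(r@UY).round(1))
E
python3 - <<'E'
from h import *
goto(u2w(-11,-290,90),-5.8);here()
E
```

```text
t 10.175 pos [ 537.9 -151.1  275.8] yaw_y -5.78 tilt [-0.0013  0.0001] F [ 1.4  0.1 -0.1] w 0.7
  shift [-0.0708 -0.0077  0.1858] rows 3.2 spin 0.0003
unit xy -3.1 -219.2
```

Call:
servo_tool(
  series=[
    {"tx":-0.0354,"ty":-0.0039,"tz":0.02,"spin":0,"fingers":0.05},
    {"tx":-0.0354,"ty":-0.0038,"tz":0.02,"spin":0,"fingers":0.05},
    {"tx":0,"ty":0,"tz":0.05,"spin":0,"fingers":0.05},
    {"tx":0,"ty":0,"tz":0.05,"spin":0,"fingers":0.05},
    {"tx":0,"ty":0,"tz":0.042,"spin":0,"fingers":0.05},
    {"tx":0,"ty":0,"tz":0.012,"spin":0,"fingers":0.05},
    {"tx":0,"ty":0,"tz":0,"spin":0,"fingers":0.05},
    {"tx":0,"ty":0,"tz":0,"spin":0,"fingers":0.05},
  ],
)

```text
time_s: 11.18
tool_pos: [525.1, -221.9, 84.4]
ee_rot: [0.002, 0.742, 0.67, 0.001]
ft_force: [-0.4, 0.1, -0.3]
width: 0.584
gripper_force: 0.0
```

Call:
servo_tool(
  series=[
    {"tx":0,"ty":0,"tz":0.003,"spin":0,"fingers":0.05},
    {"tx":0,"ty":0,"tz":0.003,"spin":0,"fingers":0.05},
    {"tx":0,"ty":0,"tz":0,"spin":0,"fingers":0.05},
  ],
)

```text
time_s: 11.55
tool_pos: [523.4, -221.0, 76.4]
ee_rot: [-0.0, 0.742, 0.67, 0.0]
ft_force: [-0.9, 0.2, -0.2]
width: 0.58
gripper_force: 0.0
```

Call:
servo_tool(
  series=[
    {"tx":0,"ty":0,"tz":0.003,"spin":0,"fingers":0.05},
    {"tx":0,"ty":0,"tz":0.002,"spin":0,"fingers":0.05},
    {"tx":0,"ty":0,"tz":0,"spin":0,"fingers":0.05},
  ],
)

```text
time_s: 11.92
tool_pos: [523.2, -221.1, 71.1]
ee_rot: [-0.0, 0.742, 0.67, -0.0]
ft_force: [0.9, 0.0, 0.1]
width: 0.587
gripper_force: 0.0
```

Call:
servo_tool(
  series=[
    {"tx":0,"ty":0,"tz":0.002,"spin":0,"fingers":0.05},
    {"tx":0,"ty":0,"tz":0.0,"spin":0,"fingers":0.05},
  ],
)

```text
time_s: 12.18
tool_pos: [523.3, -221.1, 69.2]
ee_rot: [-0.0, 0.742, 0.67, -0.0]
ft_force: [-0.2, 0.8, -0.3]
width: 0.583
gripper_force: 0.0
```

Call:
servo_tool(
  series=[
    {"tx":0,"ty":0,"tz":0.002,"spin":0,"fingers":0.05},
    {"tx":0,"ty":0,"tz":0.0,"spin":0,"fingers":0.05},
  ],
)

```text
time_s: 12.42
tool_pos: [523.4, -221.2, 67.3]
ee_rot: [-0.0, 0.742, 0.67, -0.0]
ft_force: [-0.8, -0.3, 0.2]
width: 0.582
gripper_force: 0.0
```

Call:
servo_tool(
  series=[
    {"tx":0,"ty":0,"tz":0.0015,"spin":0,"fingers":0.05},
    {"tx":0,"ty":0,"tz":0.0,"spin":0,"fingers":0.05},
  ],
)

```text
time_s: 12.68
tool_pos: [523.5, -221.2, 67.1]
ee_rot: [-0.001, 0.742, 0.67, 0.0]
ft_force: [-2.5, 1.2, 9.1]
width: 0.588
gripper_force: 4.2
```

Call:
servo_tool(
  series=[
    {"tx":0,"ty":0,"tz":0.0015,"spin":0,"fingers":0.05},
    {"tx":0,"ty":0,"tz":0.0,"spin":0,"fingers":0.05},
  ],
)

```text
time_s: 12.92
tool_pos: [523.5, -221.2, 67.0]
ee_rot: [-0.001, 0.742, 0.67, 0.001]
ft_force: [-6.5, 3.5, 18.3]
width: 0.588
gripper_force: 8.9
```

Call:
servo_tool(
  series=[
    {"tx":0,"ty":0,"tz":-0.0043,"spin":0,"fingers":0.05},
    {"tx":0.006,"ty":0,"tz":0,"spin":0,"fingers":0.05},
    {"tx":0.006,"ty":0,"tz":0,"spin":0,"fingers":0.05},
    {"tx":0.006,"ty":0,"tz":0,"spin":0,"fingers":0.05},
    {"tx":0.006,"ty":0,"tz":0,"spin":0,"fingers":0.05},
    {"tx":0.006,"ty":0,"tz":0,"spin":0,"fingers":0.05},
    {"tx":0.006,"ty":0,"tz":0,"spin":0,"fingers":0.05},
    {"tx":0.006,"ty":0,"tz":0,"spin":0,"fingers":0.05},
    {"tx":0.006,"ty":0,"tz":0,"spin":0,"fingers":0.05},
    {"tx":0,"ty":0,"tz":0,"spin":0,"fingers":0.05},
  ],
)

```text
time_s: 14.18
tool_pos: [528.1, -171.8, 68.3]
ee_rot: [-0.001, 0.742, 0.671, 0.0]
ft_force: [0.5, -0.8, -0.3]
width: 0.588
gripper_force: 0.0
```

```bash
cat >> h.py <<'E'
OFF=np.array([2.4,-.3])  # top camera -> arm frame, from the bay centre seen by both
def panel(d,z=78):
    im=d['img'];v=cv2.cvtColor(im,cv2.COLOR_BGR2HSV)[...,2]
    return v
E
python3 - <<'E'
from h import *
goto(u2w(-11,-242,68),-5.8);here()
d=grab('top','top2.png');w=grab('wrist','w4.png')
cv2.imwrite('pics/comb1.png',np.hstack([cv2.resize(d['img'][115:245,235:425],(400,274)),cv2.resize(w['img'],(400,250))[:250]] if 0 else [cv2.resize(d['img'][115:245,235:425],(396,272)),cv2.resize(w['img'],(396,272))]))
E
```

```text
t 14.175 pos [ 528.1 -171.8   68.3] yaw_y -5.78 tilt [-0.0013  0.0017] F [ 0.5 -0.8 -0.3] w 0.588
  shift [-0.0012 -0.0001  0.0003] rows 0.0 spin 0.0004
unit xy -10.9 -240.8
```

View pics/comb1.png

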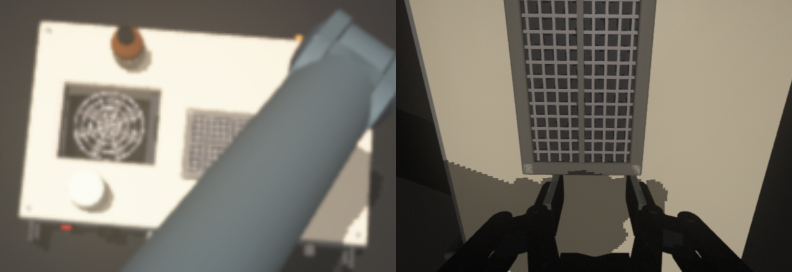

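The panel has rotated flush with the fingers; its end edge is at wrist pixels of about (208,253)–(394,253). Now measuring the lateral offset from its side edges.

```bash
cat >> h.py <<'E'
def sides(d,rows,z=78,thr=None):
    """side edges of the panel in a wrist view: strongest brightness steps left and right of image middle, in unit xy"""
    g=cv2.GaussianBlur(cv2.cvtColor(d['img'],cv2.COLOR_BGR2GRAY),(5,5),0).astype(float);out=[]
    for r in rows:
        q=[]
        m=g[r]
        dk=np.where(m>140)[0]
        l=dk[dk<320];rr=dk[dk>320]
        # innermost run of bright unit top, 12 px wide at least
        L=next((x for x in range(300,12,-1) if (m[x-12:x]>thr).all()),None);Rr=next((x for x in range(320,627) if (m[x+1:x+13]>thr).all()),None)
        for x in(L,Rr):
            p=ray(d,(x,r),z)[:2]-B;q+=[round(p@UX,1),round(p@UY,1)]
        out.append(q);print(r,L,Rr,q,'mid',round((q[0]+q[2])/2,1),'w',round(q[2]-q[0],1))
E
python3 - <<'E'
from h import *
d=grab('wrist');g=cv2.cvtColor(d['img'],cv2.COLOR_BGR2GRAY)
print(g[100,100:240:6],g[100,380:520:6])
sides(d,(20,60,100,140,180,220),thr=140)
for p in((208,253),(394,253)): q=ray(d,p,78)[:2]-B;print((q@UX).round(1),(q@UY).round(1))
E
```

```text
[164 166 165 163 166 164 165 165 164 164 164 167 165 166 163  89  88  88
  74  54  89  52  52 112] [116  45  91  89  90  82 168 167 167 168 167 167 168 167 167 166 166 166
 166 167 166 165 165 167]
20 176 419 [np.float64(-64.7), np.float64(-131.6), np.float64(24.6), np.float64(-131.5)] mid -20.0 w 89.3
60 180 415 [np.float64(-65.1), np.float64(-145.1), np.float64(24.4), np.float64(-144.9)] mid -20.3 w 89.5
100 185 412 [np.float64(-65.2), np.float64(-159.6), np.float64(24.6), np.float64(-159.4)] mid -20.3 w 89.8
140 190 408 [np.float64(-65.3), np.float64(-175.2), np.float64(24.5), np.float64(-175.1)] mid -20.4 w 89.8
180 195 404 [np.float64(-65.3), np.float64(-192.2), np.float64(24.3), np.float64(-192.0)] mid -20.5 w 89.6
220 200 400 [np.float64(-65.4), np.float64(-210.6), np.float64(24.1), np.float64(-210.4)] mid -20.7 w 89.5
-63.7 -227.1
22.6 -226.9
```

Call:
servo_tool(
  series=[
    {"tx":-0.005,"ty":0,"tz":0,"spin":0,"fingers":0.05},
    {"tx":0,"ty":-0.0093,"tz":0,"spin":0,"fingers":0.05},
    {"tx":0.004,"ty":0,"tz":0,"spin":0,"fingers":0.05},
    {"tx":0.003,"ty":0,"tz":0,"spin":0,"fingers":0.05},
    {"tx":0.008,"ty":0.002,"tz":0,"spin":0,"fingers":0.05},
    {"tx":0.008,"ty":0.002,"tz":0,"spin":0,"fingers":0.05},
    {"tx":0.008,"ty":0.002,"tz":0,"spin":0,"fingers":0.05},
    {"tx":0.008,"ty":0.002,"tz":0,"spin":0,"fingers":0.05},
    {"tx":0.008,"ty":0.002,"tz":0,"spin":0,"fingers":0.05},
    {"tx":0.008,"ty":0.002,"tz":0,"spin":0,"fingers":0.05},
    {"tx":0.008,"ty":0.002,"tz":0,"spin":0,"fingers":0.05},
    {"tx":0.008,"ty":0.002,"tz":0,"spin":0,"fingers":0.05},
    {"tx":0,"ty":0,"tz":0,"spin":0,"fingers":0.05},
  ],
)

```text
time_s: 15.95
tool_pos: [542.3, -106.8, 68.6]
ee_rot: [-0.0, 0.742, 0.671, 0.0]
ft_force: [-1.2, 0.5, -0.3]
width: 0.585
gripper_force: 0.0
```

```bash
python3 - <<'E'
from h import *
goto(u2w(0,-170,68),-5.8);here()
d=grab('wrist','w5.png')
sides(d,(100,140,180,220),thr=140)
E
```

```text
t 15.95 pos [ 542.3 -106.8   68.6] yaw_y -5.78 tilt [0.0003 0.0011] F [-1.2  0.5 -0.3] w 0.585
  shift [0.0048 0.0032 0.0006] rows 0.1 spin 0.0004
unit xy -3.2 -174.8
100 207 432 [np.float64(-48.7), np.float64(-93.1), np.float64(40.7), np.float64(-92.9)] mid -4.0 w 89.4
140 211 428 [np.float64(-48.8), np.float64(-108.8), np.float64(40.8), np.float64(-108.6)] mid -4.0 w 89.6
180 215 424 [np.float64(-48.9), np.float64(-125.8), np.float64(41.0), np.float64(-125.6)] mid -3.9 w 89.9
220 220 419 [np.float64(-48.6), np.float64(-144.3), np.float64(40.7), np.float64(-144.1)] mid -3.9 w 89.3
```

Call:
servo_tool(
  series=[
    {"tx":0.008,"ty":0.0013,"tz":0,"spin":0,"fingers":0.05},
    {"tx":0.008,"ty":0.0013,"tz":0,"spin":0,"fingers":0.05},
    {"tx":0.007,"ty":0.0013,"tz":0,"spin":0,"fingers":0.05},
    {"tx":0,"ty":0,"tz":0,"spin":0,"fingers":0.05},
  ],
)

```text
time_s: 16.5
tool_pos: [548.4, -84.5, 68.6]
ee_rot: [-0.0, 0.742, 0.671, 0.0]
ft_force: [-0.1, -0.2, -0.7]
width: 0.586
gripper_force: 0.0
```

```bash
python3 - <<'E'
from h import *
goto(u2w(0,-150,68),-5.8);here()
d=grab('wrist','w6.png')
sides(d,(100,140,180,220),thr=140)
g=cv2.cvtColor(d['img'],cv2.COLOR_BGR2GRAY)
for y in(-66,-55,-50,-45): 
  r=int(proj(d,u2w(0,y,70))[1]);print(y,r)
for r in(5,20,35): print(r,g[r,160:240:4],g[r,400:480:4],[ (ray(d,(x,r),70)[:2]-B)@UX for x in(160,240,400,480)])
E
```

```text
t 16.5 pos [548.4 -84.5  68.6] yaw_y -5.78 tilt [0.0001 0.001 ] F [-0.1 -0.2 -0.7] w 0.586
  shift [ 0.0019 -0.0006  0.0006] rows 0.0 spin 0.0003
unit xy 0.6 -151.9
100 207 433 [np.float64(-44.8), np.float64(-70.2), np.float64(44.9), np.float64(-70.0)] mid 0.1 w 89.7
140 212 429 [np.float64(-44.6), np.float64(-85.9), np.float64(45.0), np.float64(-85.7)] mid 0.2 w 89.6
180 216 424 [np.float64(-44.7), np.float64(-102.9), np.float64(44.8), np.float64(-102.7)] mid 0.0 w 89.5
220 220 420 [np.float64(-44.8), np.float64(-121.4), np.float64(45.0), np.float64(-121.2)] mid 0.1 w 89.8
-66 89
-55 60
-50 46
-45 32
5 [159 161 161 161 161 161 160 108 112  96  83  84  85  88  86  85  47  36
 113  44] [ 45  52 115  51  46  84  85  88  86  86  83  97 104 162 162 164 163 162
 162 162] [np.float64(-61.734541345224166), np.float64(-30.89852663565572), np.float64(30.785155436725894), np.float64(61.63282426744264)]
20 [162 162 160 160 161 160 163 115 108 113  73  86  87  85  89  90  65  53
  96  84] [ 54  96 100  53  60  87  87  86  85  87  76 103 117 162 165 163 162 164
 162 163] [np.float64(-62.553047756976525), np.float64(-31.304299830582277), np.float64(31.205162739589817), np.float64(62.46587891101793)]
35 [163 162 162 161 162 163 162 147 109 114  72  85  86  87  89  89  75  51
  69 112] [ 38 119  76  50  72  86  86  85  86  87  92 103 163 165 164 165 162 164
 163 162] [np.float64(-63.39376388768799), np.float64(-31.72108416900047), np.float64(31.63656892019979), np.float64(63.32154388139622)]
```

Call:
servo_tool(
  series=[
    {"tx":0.005,"ty":0,"tz":0,"spin":0,"fingers":0.05},
    {"tx":0.005,"ty":0,"tz":0,"spin":0,"fingers":0.05},
    {"tx":0.005,"ty":0,"tz":0,"spin":0,"fingers":0.05},
    {"tx":0.005,"ty":0,"tz":0,"spin":0,"fingers":0.05},
    {"tx":0.005,"ty":0,"tz":0,"spin":0,"fingers":0.05},
    {"tx":0.005,"ty":0,"tz":0,"spin":0,"fingers":0.05},
    {"tx":0.005,"ty":0,"tz":0,"spin":0,"fingers":0.05},
    {"tx":0,"ty":0,"tz":0,"spin":0,"fingers":0.05},
  ],
)

```text
time_s: 17.55
tool_pos: [551.7, -49.8, 68.6]
ee_rot: [-0.0, 0.742, 0.67, 0.0]
ft_force: [-0.8, 0.3, -0.1]
width: 0.583
gripper_force: 0.0
```

```bash
python3 - <<'E'
from h import *
goto(u2w(0,-117,68),-5.8);here()
d=grab('wrist','w7.png');e=grab('scene')
x,y=proj(e,u2w(0,-40,70)).astype(int);c=e['img'][y-60:y+60,x-75:x+75]
cv2.imwrite('pics/comb2.png',np.hstack([cv2.resize(c,(400,320),interpolation=2),cv2.resize(d['img'],(400,320))]))
E
```

```text
t 17.55 pos [551.7 -49.8  68.6] yaw_y -5.81 tilt [-0.0001  0.0012] F [-0.8  0.3 -0.1] w 0.583
  shift [ 0.0001 -0.0003  0.0006] rows 0.0 spin -0.0002
unit xy 0.3 -117.1
```

View pics/comb2.png

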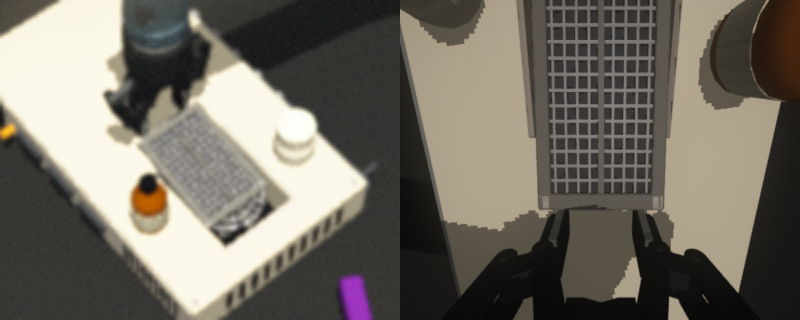

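The leading end has dropped into the bay. The panel is centred, with its trailing end against the fingers. Keep pushing.

Call:
servo_tool(
  series=[
    {"tx":0.005,"ty":0,"tz":0,"spin":0,"fingers":0.05},
    {"tx":0.005,"ty":0,"tz":0,"spin":0,"fingers":0.05},
    {"tx":0.005,"ty":0,"tz":0,"spin":0,"fingers":0.05},
    {"tx":0.005,"ty":0,"tz":0,"spin":0,"fingers":0.05},
    {"tx":0.005,"ty":0,"tz":0,"spin":0,"fingers":0.05},
    {"tx":0.005,"ty":0,"tz":0,"spin":0,"fingers":0.05},
    {"tx":0,"ty":0,"tz":0,"spin":0,"fingers":0.05},
  ],
)

```text
time_s: 18.52
tool_pos: [554.8, -20.3, 68.7]
ee_rot: [-0.0, 0.742, 0.67, 0.0]
ft_force: [-0.1, 0.5, 0.6]
width: 0.585
gripper_force: 0.0
```

Call:
servo_tool(
  series=[
    {"tx":0.002,"ty":0,"tz":0,"spin":0,"fingers":0.05},
    {"tx":0.002,"ty":0,"tz":0,"spin":0,"fingers":0.05},
    {"tx":0,"ty":0,"tz":0,"spin":0,"fingers":0.05},
  ],
)

```text
time_s: 18.9
tool_pos: [555.0, -17.2, 68.6]
ee_rot: [-0.0, 0.742, 0.67, -0.0]
ft_force: [0.1, -0.1, -1.3]
width: 0.589
gripper_force: 0.2
```

```bash
python3 - <<'E'
from h import *
goto(u2w(0,-77,68),-5.8);here()
E
```

```text
t 18.9 pos [555.  -17.2  68.6] yaw_y -5.87 tilt [-0.0001  0.0001] F [ 0.1 -0.1 -1.3] w 0.589
  shift [ 0.0073 -0.0003  0.0006] rows 0.1 spin -0.0012
unit xy 0.3 -84.3
```

Call:
servo_tool(
  series=[
    {"tx":0.002,"ty":0,"tz":0,"spin":0,"fingers":0.05},
    {"tx":0.002,"ty":0,"tz":0,"spin":0,"fingers":0.05},
    {"tx":0,"ty":0,"tz":0,"spin":0,"fingers":0.05},
  ],
)

```text
time_s: 19.27
tool_pos: [555.5, -12.9, 68.6]
ee_rot: [-0.0, 0.742, 0.67, 0.0]
ft_force: [-1.3, -0.3, 0.9]
width: 0.585
gripper_force: 0.1
```

Call:
servo_tool(
  series=[
    {"tx":0.002,"ty":0,"tz":0,"spin":0,"fingers":0.05},
    {"tx":0,"ty":0,"tz":0,"spin":0,"fingers":0.05},
  ],
)

```text
time_s: 19.52
tool_pos: [555.7, -11.0, 68.7]
ee_rot: [-0.0, 0.742, 0.67, 0.0]
ft_force: [0.5, -0.8, -1.1]
width: 0.584
gripper_force: 0.2
```

```bash
python3 - <<'E'
from h import *
goto(u2w(0,-77,68),-5.8);here()
d=grab('wrist','w8.png')
sides(d,(100,140),thr=140)
g=cv2.cvtColor(d['img'],cv2.COLOR_BGR2GRAY);print(g[180:275:3,318])
for y in(-60,-64,-70): print(y,proj(d,u2w(0,y,78))[1])
E
```

```text
t 19.525 pos [555.7 -11.   68.7] yaw_y -5.85 tilt [0.     0.0002] F [ 0.5 -0.8 -1.1] w 0.584
  shift [ 0.0011 -0.0004  0.0007] rows 0.0 spin -0.0009
unit xy 0.4 -78.1
100 198 439 [np.float64(-48.5), np.float64(3.6), np.float64(47.1), np.float64(3.7)] mid -0.7 w 95.6
140 203 434 [np.float64(-48.4), np.float64(-12.1), np.float64(47.0), np.float64(-12.0)] mid -0.7 w 95.4
[ 90  91 100 101  94  92  87  88  93  89  88  85  86  85  94  87  88  90
  87  85  87  92  92  92  87  46  86  87  88  87  88  88]
-60 245.13306997136124
-64 252.90732219718467
-70 264.3181206228369
```

Call:
servo_tool(
  series=[
    {"tx":0.0015,"ty":0,"tz":0,"spin":0,"fingers":0.05},
    {"tx":0,"ty":0,"tz":0,"spin":0,"fingers":0.05},
  ],
)

```text
time_s: 19.82
tool_pos: [555.8, -9.5, 68.7]
ee_rot: [-0.0, 0.742, 0.67, 0.0]
ft_force: [-0.3, -0.3, -0.9]
width: 0.585
gripper_force: 0.2
```

Call:
servo_tool(
  series=[
    {"tx":0.0015,"ty":0,"tz":0,"spin":0,"fingers":0.05},
    {"tx":0,"ty":0,"tz":0,"spin":0,"fingers":0.05},
  ],
)

```text
time_s: 20.08
tool_pos: [556.1, -7.9, 68.7]
ee_rot: [-0.0, 0.742, 0.67, 0.0]
ft_force: [0.3, 0.3, -0.4]
width: 0.585
gripper_force: 0.0
```

Call:
servo_tool(
  series=[
    {"tx":0.0015,"ty":0,"tz":0,"spin":0,"fingers":0.05},
    {"tx":0,"ty":0,"tz":0,"spin":0,"fingers":0.05},
  ],
)

```text
time_s: 20.32
tool_pos: [556.2, -6.6, 68.7]
ee_rot: [-0.0, 0.742, 0.67, 0.0]
ft_force: [0.3, 1.3, 1.2]
width: 0.583
gripper_force: 0.0
```

```bash
python3 - <<'E'
from h import *
here()
d=grab('wrist','w9.png')
g=cv2.cvtColor(d['img'],cv2.COLOR_BGR2GRAY)
cv2.imwrite('pics/crop3.png',cv2.resize(d['img'][150:340,180:460],(800,543),interpolation=2))
E
```

```text
unit xy 0.4 -73.6
```

View pics/crop3.png

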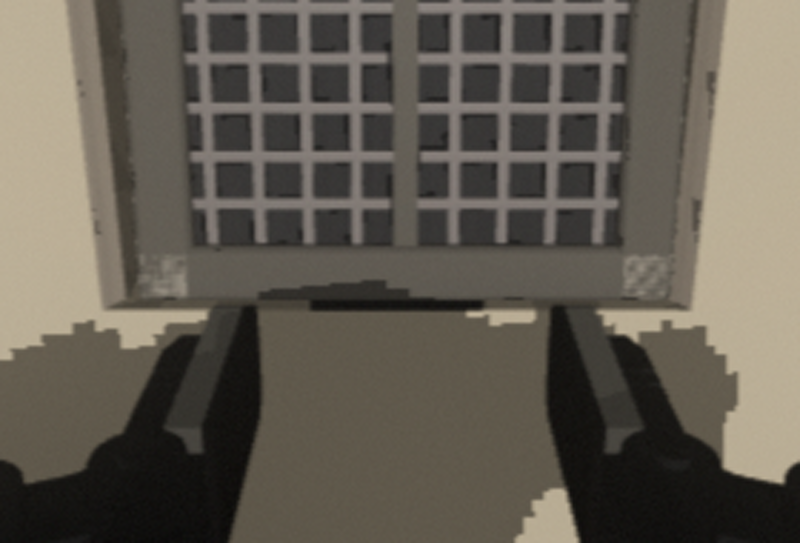

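The panel is in the bay between the rims, its trailing end resting on the black catch. No more pictures are available to view. Now pressing down.

Call:
servo_tool(
  series=[
    {"tx":-0.002,"ty":0,"tz":-0.01,"spin":0,"fingers":0.05},
    {"tx":0,"ty":0,"tz":-0.012,"spin":0,"fingers":0.05},
    {"tx":0.013,"ty":0,"tz":0,"spin":0,"fingers":0.05},
    {"tx":0.0126,"ty":0,"tz":0,"spin":0,"fingers":0.05},
    {"tx":0,"ty":0,"tz":0.01,"spin":0,"fingers":0.05},
    {"tx":0,"ty":0,"tz":0.005,"spin":0,"fingers":0.05},
    {"tx":0,"ty":0,"tz":0,"spin":0,"fingers":0.05},
  ],
)

```text
time_s: 21.25
tool_pos: [557.5, 16.0, 74.6]
ee_rot: [-0.0, 0.743, 0.67, -0.001]
ft_force: [-0.0, 0.7, 0.4]
width: 0.586
gripper_force: 0.0
```

Call:
servo_tool(
  series=[
    {"tx":0,"ty":0,"tz":0.003,"spin":0,"fingers":0.05},
    {"tx":0,"ty":0,"tz":0.003,"spin":0,"fingers":0.05},
    {"tx":0,"ty":0,"tz":0,"spin":0,"fingers":0.05},
  ],
)

```text
time_s: 21.62
tool_pos: [558.7, 16.3, 69.8]
ee_rot: [0.0, 0.743, 0.67, 0.0]
ft_force: [-0.2, -0.7, 0.4]
width: 0.584
gripper_force: 0.3
```

Call:
servo_tool(
  series=[
    {"tx":0,"ty":0,"tz":0.002,"spin":0,"fingers":0.05},
    {"tx":0,"ty":0,"tz":0,"spin":0,"fingers":0.05},
  ],
)

```text
time_s: 21.88
tool_pos: [558.9, 16.1, 68.2]
ee_rot: [0.0, 0.742, 0.67, 0.0]
ft_force: [-0.4, -0.2, 4.4]
width: 0.584
gripper_force: 2.1
```

Call:
servo_tool(
  series=[
    {"tx":0,"ty":0,"tz":0.002,"spin":0,"fingers":0.05},
    {"tx":0,"ty":0,"tz":0,"spin":0,"fingers":0.05},
  ],
)

```text
time_s: 22.12
tool_pos: [558.5, 16.7, 65.5]
ee_rot: [-0.0, 0.742, 0.67, 0.0]
ft_force: [-0.6, -0.7, -0.1]
width: 0.585
gripper_force: 0.0
```

Call:
servo_tool(
  series=[
    {"tx":0,"ty":0,"tz":0.002,"spin":0,"fingers":0.05},
    {"tx":0,"ty":0,"tz":0,"spin":0,"fingers":0.05},
  ],
)

```text
time_s: 22.38
tool_pos: [558.2, 16.8, 63.2]
ee_rot: [-0.0, 0.742, 0.67, -0.0]
ft_force: [0.2, -0.2, 0.4]
width: 0.59
gripper_force: 0.0
```

Call:
servo_tool(
  series=[
    {"tx":0,"ty":0,"tz":0.002,"spin":0,"fingers":0.05},
    {"tx":0,"ty":0,"tz":0.002,"spin":0,"fingers":0.05},
    {"tx":0,"ty":0,"tz":0,"spin":0,"fingers":0.05},
  ],
)

```text
time_s: 22.75
tool_pos: [558.4, 16.5, 59.4]
ee_rot: [0.0, 0.742, 0.67, -0.0]
ft_force: [1.6, -1.3, -0.5]
width: 0.586
gripper_force: 0.0
```

Call:
servo_tool(
  series=[
    {"tx":0,"ty":0,"tz":0.0015,"spin":0,"fingers":0.05},
    {"tx":0,"ty":0,"tz":0.001,"spin":0,"fingers":0.05},
    {"tx":0,"ty":0,"tz":0,"spin":0,"fingers":0.05},
  ],
)

```text
time_s: 23.12
tool_pos: [558.8, 16.5, 58.1]
ee_rot: [-0.0, 0.742, 0.67, 0.0]
ft_force: [-2.0, 0.1, 5.7]
width: 0.584
gripper_force: 3.4
```

Call:
servo_tool(
  series=[
    {"tx":0,"ty":0,"tz":0.0015,"spin":0,"fingers":0.05},
    {"tx":0,"ty":0,"tz":0,"spin":0,"fingers":0.05},
    {"tx":0,"ty":0,"tz":-0.006,"spin":0,"fingers":0.05},
    {"tx":0,"ty":0,"tz":-0.03,"spin":0,"fingers":0.05},
    {"tx":0,"ty":0,"tz":-0.05,"spin":0,"fingers":0.05},
    {"tx":0,"ty":0,"tz":-0.05,"spin":0,"fingers":0.05},
    {"tx":0.01,"ty":0,"tz":-0.04,"spin":0,"fingers":0.05},
    {"tx":0,"ty":0,"tz":0,"spin":0,"fingers":0.05},
    {"tx":0,"ty":0,"tz":0,"spin":0,"fingers":0.05},
  ],
)

```text
time_s: 24.25
tool_pos: [558.9, 26.7, 230.9]
ee_rot: [-0.0, 0.742, 0.67, -0.0]
ft_force: [-0.1, -1.0, -0.6]
width: 0.584
gripper_force: 0.0
```

```bash
python3 - <<'E'
from h import *
goto(u2w(0,-40,240),-5.8);here()
d=grab('wrist','w10.png');g=cv2.cvtColor(d['img'],cv2.COLOR_BGR2GRAY)
def prof(x,ys,z): 
    for y in ys:
        c=proj(d,u2w(x,y,z));i=np.round(c).astype(int)
        yield int(g[i[1],i[0]])
print('catch nose line x=0, y -70..-52 z61/70:',list(prof(0,range(-72,-50),62)))
print('beside nose x=28              :',list(prof(28,range(-72,-50),62)))
print('lip end x=42 y 48..75          :',list(prof(42,range(48,76),62)))
print('lip end x=-42                  :',list(prof(-42,range(48,76),62)))
for y in(-55,0,45):print('across y',y,[int(g[tuple(np.round(proj(d,u2w(x,y,61))).astype(int)[::-1])]) for x in range(-56,57,2)])
E
```

```text
t 24.25 pos [558.9  26.7 230.9] yaw_y -5.85 tilt [-0.0012  0.    ] F [-0.1 -1.  -0.6] w 0.584
  shift [ 0.0003  0.0002 -0.0091] rows 0.1 spin -0.0009
unit xy -0.3 -40.3
catch nose line x=0, y -70..-52 z61/70: [139, 134, 85, 48, 48, 44, 43, 42, 44, 43, 52, 87, 133, 140, 141, 140, 139, 139, 136, 126, 131, 131]
beside nose x=28              : [232, 229, 167, 131, 131, 125, 127, 124, 122, 99, 129, 139, 140, 140, 141, 141, 141, 143, 135, 112, 91, 88]
lip end x=42 y 48..75          : [157, 155, 155, 157, 156, 157, 155, 156, 157, 152, 106, 127, 239, 239, 239, 238, 237, 237, 237, 237, 240, 240, 240, 241, 240, 241, 241, 240]
lip end x=-42                  : [154, 153, 154, 148, 147, 149, 148, 150, 145, 103, 97, 210, 237, 238, 237, 237, 234, 236, 235, 234, 240, 241, 240, 240, 240, 240, 240, 240]
across y -55 [235, 219, 183, 181, 107, 91, 95, 140, 145, 148, 156, 139, 135, 136, 136, 138, 136, 135, 136, 135, 134, 135, 134, 136, 136, 136, 134, 135, 136, 135, 133, 134, 135, 133, 134, 134, 136, 135, 135, 136, 137, 136, 135, 136, 137, 138, 136, 140, 141, 144, 144, 113, 119, 164, 208, 236, 235]
across y 0 [237, 226, 187, 153, 103, 105, 126, 145, 148, 147, 148, 110, 120, 140, 101, 101, 152, 120, 99, 97, 149, 128, 77, 87, 130, 138, 97, 99, 133, 142, 87, 74, 150, 119, 98, 97, 153, 128, 100, 101, 143, 128, 79, 97, 141, 99, 110, 147, 146, 146, 144, 101, 131, 170, 221, 238, 238]
across y 45 [239, 233, 188, 186, 112, 108, 121, 153, 155, 155, 155, 101, 160, 138, 102, 103, 122, 123, 101, 102, 158, 147, 103, 101, 160, 134, 101, 105, 144, 130, 100, 99, 160, 148, 99, 100, 167, 134, 101, 102, 150, 112, 100, 101, 166, 140, 103, 156, 153, 155, 154, 120, 150, 176, 228, 240, 240]
```

The catch nose shows over the panel's end edge, and the panel's width at both ends fits the seated height. The far frame runs under the lip, and the hand is clear. Handing in.

```bash
python3 -c "
from h import *
print(bot.finish_job())"
```

```text
the job is handed in; nothing more can be done
None
```

The job is handed in at about 24 s of the 72 s allowed: the brush is on the bench, and the panel lies under the lip with the catch snapped over its other end. The final camera check and the contact height both matched fully seated; the bystanders were not touched and the hand is clear.

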